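Hang the reference bar on its pivot post and swing it flush to the stage

TASK

Set up the reference bar on the sample stage's alignment fixture: hang the blue bar by its eye on the brass post, lowering it without dropping it, orange grip up, so that it lies flat on the black base plate, pointing off at an angle on the robot's side of the stage and clear of it, and let go of it there. Then swing the bar about the post until its long edge lies flush against the front face of the aluminium stage, and leave it so. Do not disturb the green case, the white jar or the aluminium prism.

Things in the scene. Friction and masses are not known exactly. Their poses are not given: they have to be found in the camera images.
- bar: Loose blue bar 160 (x) x 36 (y) x 14 mm, about 0.3 kg, flat on the table left or right of the station. Orange upright grip at mid-length: 60 mm (x) by 14 mm (y), 13 to 49 mm above the underside. Round through-hole (eye), 18 mm wide, 18 mm from the -x end. Origin: centre of the underside, below the grip, near the centre of mass. x points from eye to free end, z up.
- bar_eye (a point): Centre of the bar's eye at the underside of the bar: 62 mm from the bar's origin along its -x. The eye is 18 mm wide, 14 mm deep.
- bar_end (a point): Middle of the bar's free end, at the underside: 80 mm from the bar's origin along its +x, 142 mm from the eye's centre; each long edge lies 18 mm to its side. Pushed round the post near this end, the bar drags with up to about 6 N before it meets the face.
- station: Fixed. Black base plate 12 mm thick, x -130 to 100, y -120 to 120 mm, with a brass post and an aluminium stage block (x 10 to 90, y -50 to 70 mm, top at 34 mm; low black sample clamps on its far half, up to 59 mm). Origin on the table; x away from the robot, y left, z up; yaw within 0.35 rad. When flush, the bar's x is along the station's +y: it points from the post to the station's left.
- post_base (a point): Foot of the upright brass post's axis, on top of the base plate (12 mm above the table). Post 14 mm in diameter, straight to 28 mm above the plate, then tapering to a 5 mm tip at 40 mm. Its axis stands 18.5 mm on the robot's side of the plane of the stage's front face. Axes as the station's.
- stage_face (a point): Middle of the stage's upright front face, at the top of the base plate. The face is 120 mm long along the station's y, 22 mm high above the plate, and looks along the station's -x, towards the robot. Axes as the station's.
- case: Bystander: loose green case 100 x 65 x 40 mm, on the other side of the station from the bar. Origin: centre of its underside.
- jar: Bystander: loose white jar, 40 mm diameter, 50 mm high, standing on the base plate beyond the stage's left (+y) end. Origin: centre of its underside.
- prism: Bystander: loose upright aluminium prism 35 x 35 x 80 mm, on the table to the left of the station. Origin: centre of its underside.
There are look-alikes about, which are no part of the job. What is meant by the bar is not pink or red, and is the smaller of those in its own colour.

How it is judged (in metres and radians):
On the way, in this order (a step that is already met when the one before it is completed fails the run):
1. the bar hangs on the post, flat on the base plate, let go, pointing off on the robot's side, at least 0.25 rad (14 degrees) from the stage's face (horizontal distance between bar_eye and post_base below 0.0035 m and z of bar_eye in the frame of post_base between -0.003 and 0.003 m and angle between bar's own z axis and vertical below 0.04 rad and angle between the x axis of bar and the y axis of station, either way round above 0.25 rad and x of bar_end in the frame of post_base below -0.03 m and contact force between bar and the fingers below 0.1 N), for 0.2 s.
2. the bar, still on the post and flat, lies flush against the stage's front face (horizontal distance between bar_eye and post_base below 0.0035 m and z of bar_eye in the frame of post_base between -0.003 and 0.003 m and angle between bar's own z axis and vertical below 0.04 rad and angle between the x axis of bar and the y axis of station, either way round below 0.02 rad and x of bar_end in the frame of stage_face above -0.021 m and y of bar_end in the frame of stage_face above 0 m), for 0.2 s.
At the end, for the whole second after the job is handed in: The bar's eye is on the post (centres within 3.5 mm), the bar lies flat on the base plate (within 3 mm, 0.04 rad) and along the stage's front face (within 0.02 rad, gap at the free end under 3 mm), pointing to the station's left; at rest and released (all of step 2 and contact force between bar and the fingers below 0.1 N and linear speed of bar below 0.02 m/s and angular speed of bar below 0.1 rad/s); the robot touches nothing.
It fails at once if the green case is shifted by more than 25 mm or tipped (distance of case from where it was at the start of the episode above 0.025 m or angle between case's own z axis and vertical above 0.3 rad).
It fails at once if the white jar is shifted by more than 25 mm or tipped (distance of jar from where it was at the start of the episode above 0.025 m or angle between jar's own z axis and vertical above 0.3 rad).
It fails at once if the aluminium prism is shifted by more than 25 mm or tipped (distance of prism from where it was at the start of the episode above 0.025 m or angle between prism's own z axis and vertical above 0.3 rad).
It fails at once if the bar is dropped (falls free at more than 0.6 m/s) (linear speed of bar above 0.6 m/s and contact force between bar and the arm below 0.05 N and contact force between bar and the fingers below 0.05 N).
It also fails if it takes over 64 s, if anything falls off the work surface, if the arm or the gripper's body presses on something with over 40 N, if the wrist force passes 120 N, or if a joint passes its speed limit or range.

ROBOT

A 7-joint arm with a two-finger parallel gripper is mounted at the origin on the work surface. World frame = base frame: x ahead of the robot, y to its left, z up, the work surface at z = 0. Lengths are in mm, angles in rad, forces in N, time in s.
With the tool pointing down it reaches from about 425 to 825 mm from the base axis. Payload 3.6 kg.
Tool frame: the origin (TCP) lies on the centre line of the jaws, within the pads' length; the fingertips stand 14 mm ahead of it and the grasp point (between the pads) lies 5 mm behind it (r.nose_length is the distance from the TCP to the fingertips, in mm); z points along the fingers, y is the line along which they close (so a half turn about z gives the same grasp; the last joint's range is limited). The gripper opens to 93 mm and grips with 3 to 60 N. Pads are 15 mm wide; open, the fingers measure 128 mm over their backs; the gripper's body (75 mm by 188 mm) begins 65 mm behind the grasp point.
Start: joints at [-1.192, 0.615, -0.013, 1.423, 0.008, 1.103, -0.04], TCP at [256.555, 597.195, 232.64] pointing down, gripper open.
Joint ranges: [-3.12, 3.12], [-0.3, 2.06], [-1.34, 1.32], [0.26, 2.42], [-1.36, 4.5], [0.01, 1.98], [-2.84, 2.84]. Speed limits (rad/s): [2.79, 2.79, 3.14, 3.14, 3.14, 3.14, 3.14].

INTERFACE

Orientations are given as a unit quaternion [w, x, y, z].
In Python, from workcell import r gives the robot as it stands. Calls block until the motion is done:
- r.goto(position, orientation): joint-space move of the TCP to a pose.
- r.move_l(position, rot=None, velocity=150, f_stop=None): straight line of the TCP; rot=None keeps the orientation; velocity is the mean speed in mm/s. With f_stop (N) it stops when the force on the tool has changed by that much, and returns True; else False.
- r.movej(angles): joint-space move.
- r.command_gripper(opening): finger opening in mm; the grip force is fixed at half the most; returns when the fingers have stopped.
- r.wait(seconds).
- r.solve_ik(position, orientation): joint angles nearest the present ones, or None.
- r.grab_frame(name): name is "scene" or "side" or "wrist"; returns the picture (480x640x3 uint8, red, green, blue); there is no depth.
- r.get_calibration(name): a dict with "mtx" (3x3 intrinsics, pixels), "k1" (the pictures are not rectified: a ray, as slopes to the right and down, at radius r is drawn at 1 + k1 r^2 times it, then the intrinsics apply), "world_from_camera" (4x4, takes a point from camera to world coordinates); the wrist camera has in their place "mount" (4x4, takes a point from camera to tool coordinates, whose origin is the TCP and whose axes are the flange's). Camera axes: x right, y up, looking along -z (the intrinsics and any distortion apply to the point x, -y, -z); pixel columns grow to the right and rows downward; lengths in mm; the calibration is good to about 2 mm. A picture is of the moment at which its call begins: read the wrist's pose just before it. get_calibration takes no time and is no camera call.
A pose or a line that the arm cannot do raises r.PlanningError and nothing moves.
- r.hand_in(): hands the job in; it is judged then, once.
Readings, each from a call of its own:
- r.get_clock(): time.
- r.get_qpos(): joint angles.
- r.get_qvel(): joint speeds.
- r.get_effort(): joint torques, N m.
- r.get_tcp_pos(): TCP position.
- r.get_eef_rot(): TCP orientation.
- r.get_ft_force(): force on the tool from outside, world axes, zero at the start.
- r.get_wrist_torque(): the same for the moment, N m.
- r.get_width(): finger opening in mm.
- r.get_grip_force(): force on a finger pad.
Only numpy, scipy, OpenCV 4.12 (cv2) and the standard library are available. Lean on these libraries where they do the work, as an engineer would, in place of code of your own. Each camera call takes 0.05 s, during which the arm holds its last target. There are 200 camera calls.

## Working session

There is one attempt and no reset: what is moved stays moved. The work goes in short steps, each a Python script; the robot and the scene stay as the last script left them, time stands still between calls to the robot, and variables do not carry over. Pictures are saved under pics/ and viewed, at most 10 in all, crops included, and the job is handed in when it is done.

```bash
mkdir -p pics; ls; python3 - <<'E'
from workcell import r
import cv2,numpy as np
for n in ("scene","side","wrist"):
    f=r.grab_frame(n); cv2.imwrite(f"pics/{n}0.png",f[:,:,::-1]); c=r.get_calibration(n); print(n,{k:np.round(v,3).tolist() for k,v in c.items()})
print(r.get_eef_rot(),r.get_clock(),r.nose_length)
E
```

```text
pics
scene {'mtx': [[595.769, 0.0, 313.88], [0.0, 595.769, 227.564], [0.0, 0.0, 1.0]], 'k1': 0.025, 'world_from_camera': [[0.869, -0.261, 0.42, 1008.632], [0.495, 0.48, -0.724, -861.762], [-0.013, 0.837, 0.546, 769.829], [0.0, 0.0, 0.0, 1.0]]}
side {'mtx': [[540.772, 0.0, 314.067], [0.0, 540.772, 248.576], [0.0, 0.0, 1.0]], 'k1': -0.147, 'world_from_camera': [[-0.999, 0.039, -0.012, 442.534], [-0.037, -0.749, 0.661, 1066.933], [0.017, 0.661, 0.75, 1135.26], [0.0, 0.0, 0.0, 1.0]]}
wrist {'mtx': [[346.112, 0.0, 318.589], [0.0, 346.112, 241.993], [0.0, 0.0, 1.0]], 'k1': 0.005, 'mount': [[0.001, 0.968, 0.251, 68.882], [1.0, -0.001, 0.001, 0.153], [0.001, 0.251, -0.968, -152.308], [0.0, 0.0, 0.0, 1.0]]}
[-1.76463027e-04  2.01474763e-01  9.79493223e-01 -9.56069535e-04] 0.15 14.0
```

View pics/scene0.png

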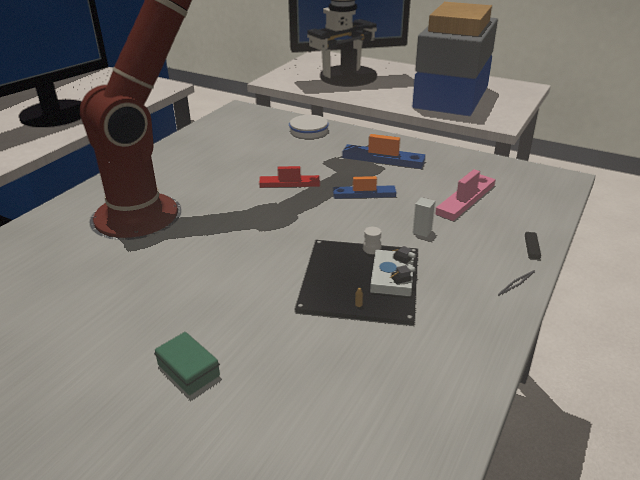

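View pics/side0.png

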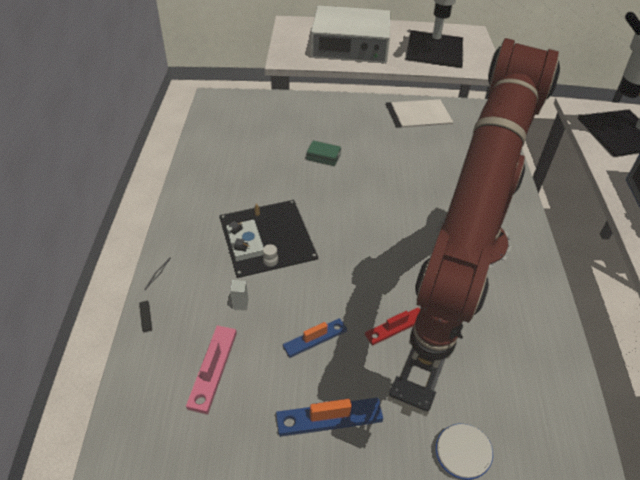

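The small blue bar is at scene (365,187) / side (315,337) with its eye towards the robot (side 338,327). The station's post is at scene (359,298) / side (257,210).

```bash
cat > h.py <<'E'
from workcell import r
import cv2,numpy as np
from scipy.spatial.transform import Rotation as R
def q2R(q): return R.from_quat(np.roll(q,-1)).as_matrix()
def down(yaw):  # tool z down, tool x at world angle yaw
    c,s=np.cos(yaw),np.sin(yaw)
    return np.roll(R.from_matrix(np.array([[c,s,0],[s,-c,0],[0,0,-1.]])).as_quat(),1)
def snap(n,save=None):
    c=dict(r.get_calibration(n))
    if n=="wrist":
        T=np.eye(4);T[:3,:3]=q2R(r.get_eef_rot());T[:3,3]=r.get_tcp_pos();c["T"]=T@np.array(c["mount"])
    else: c["T"]=np.array(c["world_from_camera"])
    f=r.grab_frame(n)
    if save: cv2.imwrite(f"pics/{save}.png",f[:,:,::-1])
    return f,c
def cast(c,px,z):
    px=np.atleast_2d(np.float64(px))
    k=cv2.undistortPoints(px[:,None],np.array(c["mtx"]),np.array([c["k1"],0,0,0.]))[:,0]
    d=np.c_[k[:,0],-k[:,1],-np.ones(len(k))]@c["T"][:3,:3].T
    o=c["T"][:3,3]; return o+d*((z-o[2])/d[:,2])[:,None]
def blobs(f,lo,hi,amin=30):
    m=cv2.inRange(cv2.cvtColor(f,cv2.COLOR_RGB2HSV),np.array(lo),np.array(hi))
    cs,_=cv2.findContours(m,cv2.RETR_CCOMP,cv2.CHAIN_APPROX_NONE)
    return m,[c for c in cs if cv2.contourArea(c)>amin]
E
python3 - <<'E'
from h import *
f,c=snap("side")
P=lambda l,px,z: print(l,np.round(cast(c,px,z),0).tolist())
P("bar eye,end",[(338,327),(285,352)],14); P("post base",(257,214),12); P("plate corners",[(220,213),(293,202),(317,257),(236,277)],12)
P("case",(323,153),20);P("prism top",(238,284),80);P("jar top",(270,248),62)
f,c=snap("scene")
P("bar ends",[(334,193),(396,193)],7);P("post",(359,305),12)
P("case",(187,350),40)
P("plate",[(299,313),(414,320),(418,246),(318,241)],12)
E
```

```text
bar eye,end [[391.0, 332.0, 14.0], [517.0, 409.0, 14.0]]
post base [[632.0, -50.0, 12.0]]
plate corners [[742.0, -48.0, 12.0], [530.0, -106.0, 12.0], [451.0, 107.0, 12.0], [663.0, 188.0, 12.0]]
case [[446.0, -335.0, 20.0]]
prism top [[641.0, 263.0, 80.0]]
jar top [[576.0, 125.0, 62.0]]
bar ends [[387.0, 316.0, 7.0], [526.0, 391.0, 7.0]]
post [[638.0, -54.0, 12.0]]
case [[446.0, -330.0, 40.0]]
plate [[548.0, -130.0, 12.0], [747.0, -43.0, 12.0], [665.0, 188.0, 12.0], [461.0, 99.0, 12.0]]
```

```bash
python3 - <<'E'
from h import *
r.goto([455,365,200],down(0.53)); f,c=snap("wrist","w_bar"); print(r.get_qpos().round(2) if hasattr(r.get_qpos(),'round') else r.get_qpos())
r.goto([600,-30,230],down(2.6)); f,c=snap("wrist","w_st"); print(r.get_qpos(),r.get_clock())
np.save("w_st.npy",c["T"])
a=cv2.imread("pics/w_bar.png");b=cv2.imread("pics/w_st.png")
cv2.imwrite("pics/w1.png",cv2.resize(np.hstack([a,b]),(800,300)))
E
```

```text
[-1.06  0.6   0.56  1.68 -0.37  0.97 -1.4 ]
[ 1.18905189e-03  5.38769394e-01  1.74949010e-02  1.57866541e+00
 -1.10850987e-02  1.02447169e+00  1.05252112e+00] 3.6917
```

View pics/w1.png

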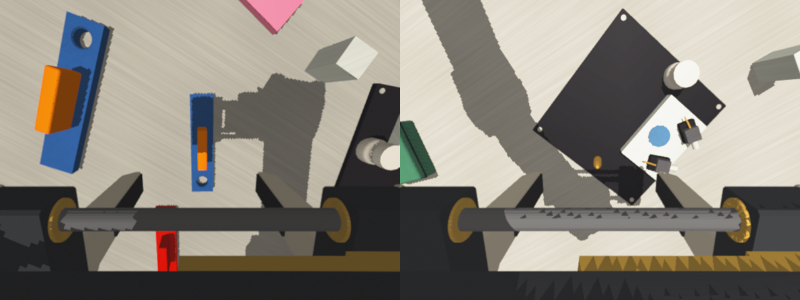

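Left: blue bar at (202,142) with the eye at its lower end; right: post at (597,160), stage right of it. The view with tool x opposite the bar's x will show the eye best.

```bash
python3 - <<'E'
from h import *
d=np.array([np.cos(.53),np.sin(.53)])
p=np.array([452,363])+60*d
r.goto([*p,170],down(0.53+np.pi)); f,c=snap("wrist","b2"); np.save("b2T.npy",c["T"]); print(r.get_qpos())
m,cs=blobs(f,(100,100,40),(125,255,255),60)
for k in cs:
    (x,y),(w,h),a=cv2.minAreaRect(k); print("blue",round(x),round(y),round(w),round(h),round(a))
    if cv2.contourArea(k)>300:
        print(np.round(cast(c,cv2.boxPoints(cv2.minAreaRect(k)),14),1).tolist(), cast(c,k.reshape(-1,2).mean(0),14).round(1))
m,cs=blobs(f,(5,150,60),(22,255,255),60)
for k in cs: print("or",cv2.minAreaRect(k),cast(c,cv2.boxPoints(cv2.minAreaRect(k)),49).round(1).tolist())
# station view: tool yaw for hang bar yaw 2.9 -> tool -0.24
t=-0.24; post=np.array([635,-52]); p=post-69*np.array([np.cos(t),np.sin(t)])
r.goto([*p,200],down(t)); f,c=snap("wrist","s2"); np.save("s2T.npy",c["T"]); print(r.get_qpos(),r.get_clock())
a=cv2.imread("pics/b2.png");b=cv2.imread("pics/s2.png")
cv2.imwrite("pics/w2.png",np.vstack([np.hstack([a[:380,120:520],b[:380,120:520]])]))
E
```

```text
[-0.54437064  0.66910992 -0.2579524   1.5292695   0.19549306  0.96846127
  1.23671641]
blue 544 211 71 252 29
[[504.4, 538.9, 14.0], [294.4, 509.5, 14.0], [288.9, 572.2, 14.0], [503.4, 613.8, 14.0]] [[392.2 555.9  14. ]]
blue 317 150 190 43 90
[[389.9, 302.0, 14.0], [372.4, 332.0, 14.0], [508.4, 413.8, 14.0], [528.3, 379.5, 14.0]] [[443.6 354.8  14. ]]
blue 319 156 22 83 0
[[485.1, 367.6, 14.0], [424.6, 333.0, 14.0], [415.3, 349.0, 14.0], [475.2, 384.5, 14.0]] [[448.7 358.1  14. ]]
blue 318 80 23 23 45
[[404.1, 315.2, 14.0], [387.2, 320.5, 14.0], [390.9, 337.9, 14.0], [408.0, 332.6, 14.0]] [[397.4 326.7  14. ]]
or ((462.0, 418.0), (30.0, 354.0), 90.0) [[656.5, 442.2, 49.0], [491.4, 723.4, 49.0], [516.3, 746.6, 49.0], [685.8, 458.4, 49.0]]
or ((539.916015625, 351.76947021484375), (72.78604125976562, 38.24079132080078), 80.7538833618164) [[481.4, 572.8, 49.0], [460.5, 597.0, 49.0], [510.7, 652.2, 49.0], [533.1, 626.9, 49.0]]
or ((97.49998474121094, 352.0), (39.12696075439453, 72.49995422363281), 9.462322235107422) [[736.7, 265.0, 49.0], [663.7, 248.9, 49.0], [652.7, 279.9, 49.0], [725.5, 297.9, 49.0]]
or ((563.78466796875, 239.8769073486328), (65.24226379394531, 120.56175231933594), 29.744882583618164) [[454.3, 541.3, 49.0], [362.9, 527.9, 49.0], [360.0, 582.8, 49.0], [453.3, 601.1, 49.0]]
or ((319.275390625, 156.39389038085938), (79.04714965820312, 17.640090942382812), 88.72696685791016) [[427.7, 337.4, 49.0], [420.8, 348.6, 49.0], [470.8, 379.7, 49.0], [478.0, 367.9, 49.0]]
[-0.59863938  0.77471068  1.13214294  1.72656912 -0.76494114  1.15562425
 -1.04749985] 7.3667
```

View pics/w2.png

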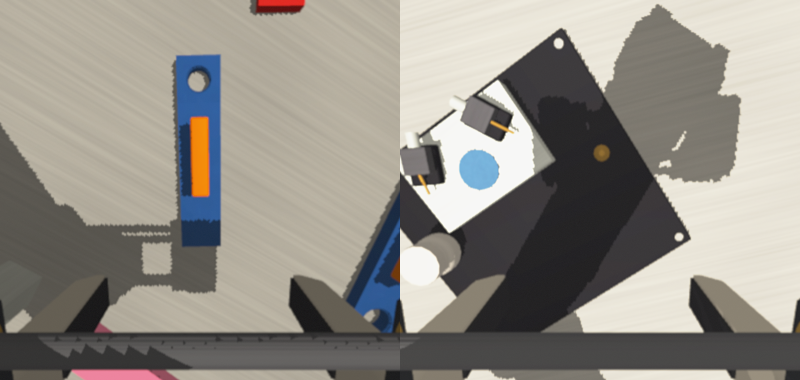

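Bar crop: eye at (199,80), grip centre (200,156), aligned. Station crop: post at (601,153), stage front-face edge from (553,160) to (450,232).

```bash
python3 - <<'E'
from h import *
c=dict(r.get_calibration("wrist")); c["T"]=np.load("s2T.npy")
f=cv2.imread("pics/s2.png")[:,:,::-1].copy()
m,cs=blobs(f[130:180,295:345].copy(),(5,80,60),(28,255,255),20)
for k in cs: p=k.reshape(-1,2).mean(0)+[295,130]; print("post",p,cv2.contourArea(k),cast(c,p,52))
# stage white top
hs=cv2.cvtColor(f,cv2.COLOR_RGB2HSV); m=cv2.inRange(hs,np.array([0,0,225]),np.array([179,25,255])); m[:,300:]=0
e=[]
for x in range(185,262):
    y=np.where(m[:250,x])[0]
    if len(y): e.append((x,y.max()))
e=np.float32(e); W=cast(c,e,34)[:,:2].astype(np.float32)
v=cv2.fitLine(W,cv2.DIST_HUBER,0,.01,.01).ravel(); print("front edge yaw",np.arctan2(v[1],v[0]),v, len(W)); n=np.array([-v[1],v[0]]); print("resid",np.abs((W-v[2:])@n).max())
print("post->edge",(np.array(cast(c,p,52)[0,:2])-v[2:])@n)
r.goto([449.5,358,150],down(0.535+np.pi)); r.move_l([449.5,358,31.5],velocity=120)
r.command_gripper(0); print(r.get_width(),r.get_grip_force(),r.get_tcp_pos(),r.get_clock())
E
```

```text
post [321.23404255 152.38297872] 212.5 [[635.01484649 -53.31622453  52.        ]]
front edge yaw -1.2222668 [ 3.4151611e-01 -9.3987590e-01  6.1530042e+02  5.5728405e+01] 77
resid 83.44052
post->edge -18.711378379102456
13.94627066526283 29.993532299995422 [449.40337147 358.21258293  31.50023721] 11.3667
```

```bash
python3 - <<'E'
from h import *
r.move_l([449.5,358,140],velocity=120)
B=2.9; d=np.array([np.cos(B),np.sin(B)]); post=np.array([635.0,-53.3])
p=post+62*d; r.goto([*p,140],down(B+np.pi))
f,c=snap("wrist","hold"); np.save("holdT.npy",c["T"])
print(r.get_qpos(),r.get_clock(),r.get_width(),r.get_tcp_pos())
cv2.imwrite("pics/hold_c.png",f[:400,120:520,::-1])
m,cs=blobs(f,(100,100,40),(125,255,255),60)
z=140-31.5
for k in cs:
    q=k.reshape(-1,2).mean(0); print(cv2.contourArea(k),q,cv2.boundingRect(k),cast(c,q,z+14),cv2.minAreaRect(k)[2])
E
```

```text
[-0.57851265  0.88342983  1.12883385  1.77221546 -0.89833555  1.10624583
 -0.94293187] 14.125 13.648144790657048 [574.33092087 -36.94761957 138.81049418]
1522.5 [318.42372881 390.77966102] (293, 369, 52, 40) [[514.91352692 -22.42500004 122.5       ]] 90.0
1695.0 [170.58823529 182.31617647] (147, 159, 48, 48) [[645.2215857   19.04537535 122.5       ]] 45.0
9333.0 [318.10271318 204.37403101] (279, 126, 79, 151) [[618.14662788 -47.35489043 122.5       ]] 90.0
979.0 [318.45 164.49] (301, 147, 36, 36) [[636.60322654 -52.01525935 122.5       ]] 0.0
```

View pics/hold_c.png

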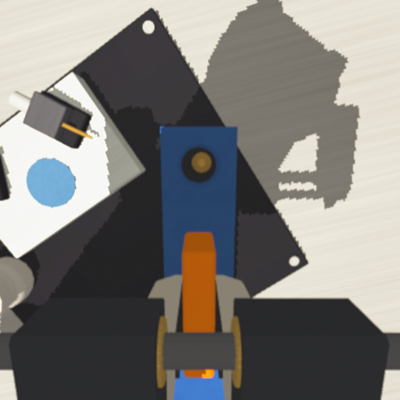

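The eye (hole centre (198,164) in the crop) encloses the view of the post tip at (202,161). Now the correction and a check from lower down.

```bash
cat >> h.py <<'E'
def rel(name):
    "eye centre and post tip in the world by the wrist camera while holding"
    r.wait(0.3); f,c=snap("wrist",name); zt=r.get_tcp_pos()[2]
    m,cs=blobs(f,(100,100,40),(125,255,255),60)
    k=[k for k in cs if abs(cv2.boundingRect(k)[0]+cv2.boundingRect(k)[2]/2-318)<20 and 25<cv2.boundingRect(k)[2]<46 and cv2.boundingRect(k)[1]<260]
    (ex,ey),er=cv2.minEnclosingCircle(k[0]); x0,y0=int(ex-er),int(ey-er)
    s=f[y0:y0+int(2*er),x0:x0+int(2*er)].copy()
    m,cs=blobs(s,(8,60,90),(30,255,255),10); q=max(cs,key=cv2.contourArea)
    (px,py),pr=cv2.minEnclosingCircle(q); px+=x0;py+=y0
    E=cast(c,(ex,ey),zt-31.5+14)[0]; P=cast(c,(px,py),46)[0]
    print("eye",(ex,ey,er),E.round(1),"post",(px,py,pr),P.round(1),"tcp",np.round(r.get_tcp_pos(),2),"F",np.round(r.get_ft_force(),1))
    return E,P
E
python3 - <<'E'
from h import *
E,P=rel("r1")
B=2.9; t=np.array(r.get_tcp_pos()); g=np.array([635.0,-53.3])+62*np.array([np.cos(B),np.sin(B)])
g=g+(P-E)[:2]; 
print("cmd",g)
r.move_l([*g,92],velocity=80); np.save("g.npy",g)
E,P=rel("r2"); print(P-E, np.degrees(np.arccos(-q2R(r.get_eef_rot())[2,2])))
f=cv2.imread("pics/r2.png")[:400,120:520]; cv2.imwrite("pics/r2c.png",f)
print(r.get_clock())
E
```

```text
eye (318.4344177246094, 164.28688049316406, 18.292144775390625) [637.1 -53.6 122.4] post (319.0, 163.36842155456543, 9.837138175964355) [635.1 -53.5  46. ] tcp [574.75 -38.35 139.9 ] F [ 0.3 -0.8 -1.8]
cmd [572.77947838 -38.37230359]
eye (318.131591796875, 164.46240234375, 18.20088768005371) [635.3 -53.6  74.8] post (318.3048782348633, 163.2317066192627, 11.307353019714355) [635.  -53.6  46. ] tcp [572.95 -38.38  92.32] F [-0.2 -0.5 -2.9]
[-2.99946998e-01 -2.25119225e-03 -2.88186736e+01] 0.0352556639838265
15.575
```

View pics/r2c.png

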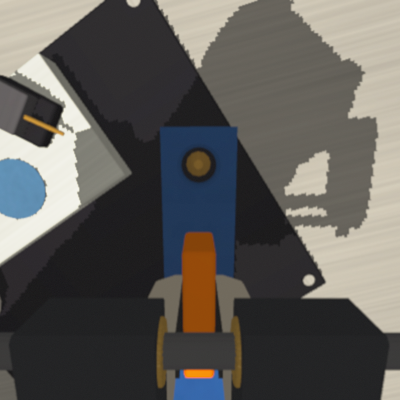

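Post tip sits concentric in the eye (198,163). Lowering.

```bash
python3 - <<'E'
from h import *
g=np.load("g.npy")
s=r.move_l([*(g+[-.2,0]),42.5],velocity=25,f_stop=8); t=r.get_tcp_pos(); print(s,t,r.get_ft_force(),r.get_clock())
rel("r3")
E
```

```text
True [573.00144623 -38.52885333  43.63976303] [ 0.18397565 -0.01425092  4.94699079] 17.5167
eye (318.5, 166.0, 18.607892990112305) [634.6 -53.7  26.1] post (317.5, 166.5, 15.116316795349121) [635.2 -53.4  46. ] tcp [572.96 -38.49  43.62] F [1.  0.9 5.4]
```

```bash
python3 - <<'E'
from h import *
r.command_gripper(40); r.wait(0.3)
t=np.array(r.get_tcp_pos()); print(t,r.get_ft_force(),r.get_clock())
r.move_l([t[0],t[1],120],velocity=120); r.wait(.2)
f,c=snap("wrist","rel"); m,cs=blobs(f,(100,100,40),(125,255,255),200)
for k in cs:
    if cv2.boundingRect(k)[1]<300: q,wh,a=cv2.minAreaRect(k); print(np.round(q),np.round(wh),a,cast(c,q,26).round(1))
cv2.imwrite("pics/rel_c.png",f[:400,120:520,::-1]); print(r.get_clock())
E
```

```text
[571.95707119 -37.78225151  42.44775002] [ 0.22013152 -0.54138899 -0.45166303] 18.8167
[156. 182.] [51. 51.] 90.0 [[646.8  61.3  26. ]]
[320. 232.] [200.  53.] 90.0 [[584.2 -41.5  26. ]]
[320. 254.] [ 25. 100.] 0.0 [[568.  -37.5  26. ]]
[319. 159.] [25. 25.] 45.0 [[634.6 -53.6  26. ]]
19.8667
```

View pics/rel_c.png

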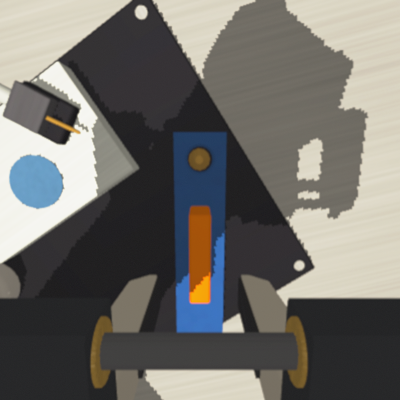

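The bar hangs on the post (199,159), flat and released, yaw about 2.9. Now the swing.

```bash
python3 - <<'E'
from h import *
post=np.array([635.,-53.5]); F=1.9193; rho=120; Z=31
D=lambda a:np.array([np.cos(a),np.sin(a)])
def P(B,gap): return post+rho*D(B)+(25.5+gap)*D(B+np.pi/2)
r.goto([*P(2.9,22),130],down(2.9-np.pi/2)); r.command_gripper(0)
print(r.get_qpos())
print(r.move_l([*P(2.9,22),Z],velocity=120,f_stop=15))
for B in np.r_[2.9,np.arange(2.75,F+.1,-.12),F+.08]:
    s=r.move_l([*P(B,0),Z],rot=down(B-np.pi/2),velocity=60,f_stop=20)
    print(round(B,2),s,np.round(r.get_ft_force(),1),round(r.get_clock(),1))
    if s: break
else:
    t=np.array(r.get_tcp_pos()); x=D(F-np.pi/2)
    # go along station +x up to 8 mm past nominal flush
    s=r.move_l([*(P(F,0)+8*x),Z],rot=down(F-np.pi/2),velocity=20,f_stop=10)
    e=np.array(r.get_tcp_pos()); print("press",s,(e[:2]-P(F,0))@x,np.round(r.get_ft_force(),1),r.get_clock())
E
```

```text
[-0.3842117   0.6500634   0.75528827  1.95365802 -0.6260878   0.78674563
  0.48945853]
False
2.9 False [-0.1 -0.  -0.6] 23.4
2.75 False [-0.1  0.5  0.3] 23.9
2.63 False [ 0.  -0.7 -0. ] 24.3
2.51 False [ 0.6 -0.4 -0.7] 24.7
2.39 False [-0.3  0.2 -0.8] 25.1
2.27 False [ 0.3 -0.3 -0.2] 25.4
2.15 False [ 1.1 -0.8  0.2] 25.8
2.03 False [-0.7 -0.2  0.5] 26.2
2.0 False [-0.8  0.8  0. ] 26.5
press True -1.9870513396431124 [ 0.5 -0.5  0.1] 27.075
```

```bash
python3 - <<'E'
from h import *
r.wait(.2); print(r.get_ft_force(),r.get_tcp_pos())
f,c=snap("wrist"); g,_=snap("side")
cv2.imwrite("pics/push.png",np.hstack([f[:400,120:520,::-1],cv2.resize(g[180:300,200:320,::-1],(400,400))]))
E
```

```text
[-0.23330736 -0.05780679  0.31098693] [567.796752    48.68612274  30.02293584]
```

View pics/push.png

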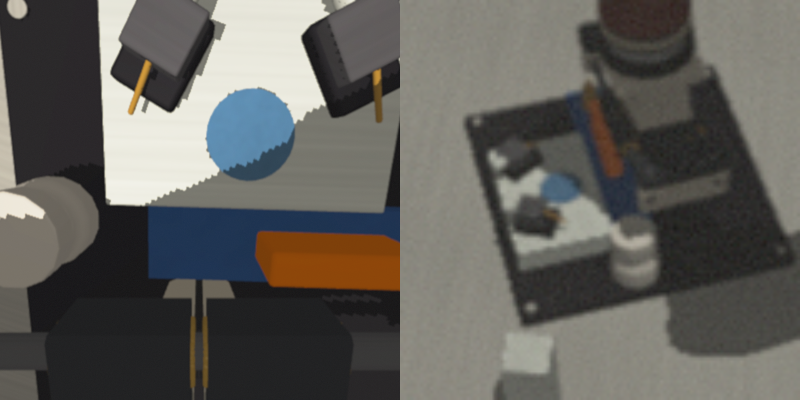

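The bar lies along the stage's front face, fingers just behind its long edge at (200,290). Pressing once more to confirm.

```bash
python3 - <<'E'
from h import *
F=1.9193; x=np.array([np.cos(F-np.pi/2),np.sin(F-np.pi/2)])
t=np.array(r.get_tcp_pos())
s=r.move_l([*(t[:2]+6*x),31],velocity=10,f_stop=12); e=np.array(r.get_tcp_pos()); print(s,(e-t)[:2]@x,r.get_ft_force())
r.wait(.4); e2=np.array(r.get_tcp_pos()); print((e2-t)[:2]@x,r.get_ft_force())
r.move_l([*(t[:2]-30*x),31],velocity=60); r.move_l([*(t[:2]-30*x),140],velocity=150)
# view from robot side of bar
p=np.array([560,10.]); r.goto([*(p-40*x),170],down(F-np.pi/2)); r.wait(.3)
f,c=snap("wrist","fin")
m,cs=blobs(f,(100,100,30),(125,255,255),300)
k=max(cs,key=cv2.contourArea); print(cv2.minAreaRect(k)); q=cv2.boxPoints(cv2.minAreaRect(k)); print(cast(c,q,26).round(1).tolist())
# robot-side long edge of the bar (lower mask border per column) on z=26 and the stage edge z=34
mm=np.zeros_like(m); cv2.drawContours(mm,[k],-1,255,-1)
X,Y,w,h=cv2.boundingRect(k)
e=np.float32([(i,np.where(mm[:,i])[0].max()) for i in range(X+8,X+w-8)]); W=cast(c,e,26)[:,:2].astype(np.float32)
v=cv2.fitLine(W,cv2.DIST_HUBER,0,.01,.01).ravel(); print("bar edge yaw",np.arctan2(v[1],v[0])%np.pi)
cv2.imwrite("pics/fin_c.png",f[:400,60:600,::-1]); print(r.get_clock())
E
```

```text
False 1.660906040427035 [-7.10985995 -1.95036697  1.15478558]
1.6812889748484316 [-6.36910549 -2.26211236  2.46723257]
((347.5, 127.0), (200.99996948242188, 47.99999237060547), -0.0)
[[568.2, 76.7, 26.0], [603.6, 87.6, 26.0], [658.6, -62.9, 26.0], [625.1, -79.0, 26.0]]
bar edge yaw 1.91487
30.8583
```

View pics/fin_c.png

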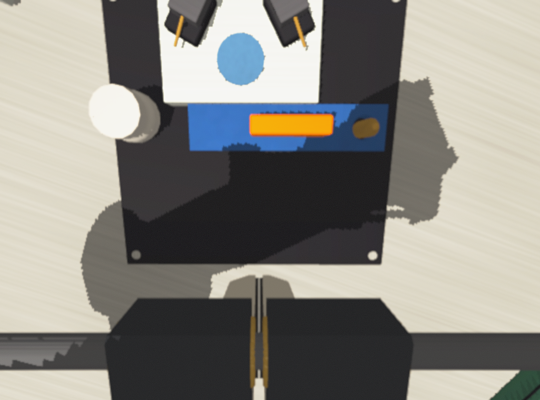

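The bar lies along the face, yaw 1.915 against 1.919 for the stage. 7 N is close to the drag limit, so I'll press once more, harder, to be sure it's seated.

```bash
python3 - <<'E'
from h import *
F=1.9193; x=np.array([np.cos(F-np.pi/2),np.sin(F-np.pi/2)])
t=np.array([567.8,48.69])
r.goto([*(t-30*x),110],down(F-np.pi/2)); r.move_l([*(t-30*x),31],velocity=150); r.move_l([*(t-2*x),31],velocity=80)
for d in (5,9,13):
    s=r.move_l([*(t+d*x),31],velocity=20,f_stop=22); r.wait(.2); print(d,s,(np.array(r.get_tcp_pos())[:2]-t)@x,np.round(r.get_ft_force(),1))
r.move_l([*(t-30*x),31],velocity=60); r.move_l([*(t-30*x),140],velocity=150)
r.goto([*(np.array([560,10.])-40*x),170],down(F-np.pi/2)); r.wait(.3)
f,c=snap("wrist","fin2")
m,cs=blobs(f,(100,100,30),(125,255,255),300); k=max(cs,key=cv2.contourArea)
mm=np.zeros_like(m); cv2.drawContours(mm,[k],-1,255,-1); X,Y,w,h=cv2.boundingRect(k)
e=np.float32([(i,np.where(mm[:,i])[0].max()) for i in range(X+8,X+w-8)]); W=cast(c,e,26)[:,:2].astype(np.float32)
v=cv2.fitLine(W,cv2.DIST_HUBER,0,.01,.01).ravel(); print("bar yaw",np.arctan2(v[1],v[0])%np.pi)
hs=cv2.cvtColor(f,cv2.COLOR_RGB2HSV); wm=cv2.inRange(hs,np.array([0,0,215]),np.array([179,30,255]))
e=np.float32([(i,np.where(wm[:Y+5,i])[0].max()) for i in range(235,370)]); W2=cast(c,e,34)[:,:2].astype(np.float32)
u=cv2.fitLine(W2,cv2.DIST_HUBER,0,.01,.01).ravel(); print("stage yaw",np.arctan2(u[1],u[0])%np.pi)
n=np.array([-u[1],u[0]]); print("bar outer edge to face (36 if flush)",np.percentile(abs((W-u[2:])@n),[5,50,95]))
print(r.get_clock())
E
```

```text
5 False 1.4803119449536568 [-5.8 -1.4  4. ]
9 False 1.605658024117249 [-12.6  -3.4   8.4]
13 False 1.7275569561174093 [-17.7  -4.4  14.6]
bar yaw 1.9142076
stage yaw 1.9216974
bar outer edge to face (36 if flush) [36.63117027 37.43230629 37.47934914]
36.6583
```

```bash
python3 -c "
from h import *
print(r.hand_in())"
```

```text
the job is handed in; nothing more can be done
None
```

The bar hangs on the post and lies flush against the stage's front face, released; it stayed put when pressed with 6 to 18 N and measured within about 0.01 rad of the face, and I handed the job in at about 37 s (no verdict was returned).

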